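Open the swing-bolt strap clamp

ROBOT

A 7-joint arm with a two-finger parallel gripper is mounted at the origin on a cart in front of the work surface, level with it; the furniture and walls round the work are solid. World frame = base frame: x ahead of the robot, y to its left, z up, the work surface at z = 0. Lengths are in m, angles in rad, forces in N, time in s.
With the tool pointing down it reaches from about 0.4 to 0.925 m from the base axis. Payload 5.6 kg.
Tool frame: the origin (TCP) lies midway between the tips of the shut fingers; the grasp point (between the pads) lies 19 mm behind it (manip.hold_point_z is the distance from the TCP to the grasp point, in m); z points along the fingers, y is the direction in which the jaws open and shut (so a half turn about z gives the same grasp; the last joint's range is limited). The gripper opens to 85 mm and grips with 20 to 120 N. Pads are 22 mm wide; open, the fingers measure 114 mm over their backs; the gripper's body (76 mm by 85 mm) begins 54 mm behind the grasp point. The pads swing forward as they close: fully open they stand 13 mm farther back than shut.
Start: joints at [1.228, 0.468, -0.012, 1.603, 0.006, 1.071, -0.056], TCP at [0.192, -0.621, 0.231] pointing down, gripper open.
Joint ranges: [-2.53, 2.53], [-0.31, 2.02], [-1.57, 1.55], [0.28, 2.44], [-1.29, 4.43], [0.15, 1.84], [-2.92, 2.92]. Speed limits (rad/s): [2.57, 2.57, 3.14, 3.14, 3.14, 3.14, 3.14].

INTERFACE

Orientations are given as a rotation vector (axis times angle).
In Python, from plant import manip gives the robot as it stands.
- The arm moves only by the tool play_rows, never from a script. Its arguments are lists of equal length, an entry for each row: "travel": the shift along the tool's x, y, z in units of 0.5 m (1.0 is 0.5 m), a list of three; "yaw": the turn about the tool's z in units of 0.12 rad (1.0 is 0.12 rad); "hand": the opening, from 0 (shut) to 1 (fully open). A call has 1 to 12 rows; each row shifts and turns the pose as measured when the row begins, along the tool's axes as they then stand; what a row does not reach is not made up. A row lasts 1/8 s, in which the tool goes at most 62.5 mm and 10.7 degrees, less where a joint would pass 70% of its speed; a pose out of reach is approached as far as the arm can. A call with a number of a shift or a turn outside -1 to 1 is refused whole. A call with a gripper value outside its range is refused whole. The fingers move at their own pace and stop on an object; "grip_force" is the grip in N (left out, the last holds). Time passes only in rows, so rows that do not move let the fingers close. It gives the time, the measured TCP pose, the force and the opening at its end, in the units of the state.
- manip.read_state(): the state, without advancing time (a new reading comes with each control period).
- manip.snapshot(name): name is "side" or "top" or "wrist"; returns the picture (420x560x3 uint8, red, green, blue); there is no depth.
- manip.camera_params(name): a dict with "intrinsics" (3x3 intrinsics, pixels), "T" (4x4, takes a point from camera to world coordinates); the wrist camera has in their place "mount" (4x4, takes a point from camera to tool coordinates, whose origin is the TCP and whose axes are the flange's). Camera axes: x right, y down, z forward; pixel columns grow to the right and rows downward; lengths in m; the calibration is good to about 2 mm. A picture is of the moment at which its call begins: read the wrist's pose just before it. camera_params takes no time and is no camera call.
- manip.sign_off(): hands the job in, once; it reports no verdict.
The state is a dict: "clock": time; "q": joint angles; "qvel": joint speeds; "joint_torque": joint torques, N m; "position": TCP position; "orientation": TCP orientation; "wrist_force": force on the tool from outside, world axes, zero at the start; "ft_torque": the same for the moment, N m; "opening": finger opening in m.
Only numpy, scipy, OpenCV 4.12 (cv2) and the standard library are available. Lean on these libraries where they do the work, as an engineer would, in place of code of your own. Each camera call takes 0.05 s, during which the arm holds its last target. There are 200 camera calls.

TASK

The spare hot bar is clamped under the jig's hinged steel strap by an eyebolt and wing nut. Back the wing nut off only as far as it takes for the eyebolt to swing freely out of the strap's slot (an eighth of a turn beyond that at most, so that the clamp closes again with one twist), never forcing the bolt against the strap, and fold the eyebolt right out and down. Then lift the strap at least half-way to upright so that it stands open by itself, and leave everything else on the table where it is.

Things in the scene. Friction and masses are not known exactly. Their poses are not given: they have to be found in the camera images.
- jig: Strap clamp jig, fixed: aluminium base 153 x 84 x 16 mm, a hinged steel strap 40 wide, 14 thick along it, top 71 mm above the table. Origin on the table under the strap; x along the strap from the eyebolt (end nearer the robot) to the strap hinge, z up. Bolt pin at x -70, z 18 mm, strap pin at x 75, z 64, both along y. Nothing near the nut is higher than 80 mm but nut and bolt.
- nut_wings (a point): Aluminium wing nut; point on its axis half-way up the wing tips, 28 mm above its underside. x along the wings, z up the bolt. Wings 10 mm thick, 49 mm tip to tip, 10 to 37 mm above the underside, over a hub 17 mm across, 9 high. Right-hand thread: counter-clockwise from above loosens, rising 10 mm a turn, about 0.2 N m. More than 1 rad is needed; how much differs each time and is found by feel.
- nut_foot (a point): Underside of the washer (19 mm across, 2.5 mm thick) that rides under the nut, on the nut's axis, 30.5 mm below nut_wings. Same axes as nut_wings.
- bolt_pin (a point): Centre of the pin on which the eyebolt's eye swings, at the foot of the jig's near end. The bolt is 9 mm across and 75 mm long from here; its end shows 11 mm above the nut's hub at the start.
- eyebolt (a joint): Swing of the eyebolt about its pin, rad: 0 upright in the slot, growing as it leans out from the strap (jig -x, towards the robot), 1.35 folded out against its stop. Once clear it swings easily and falls out by itself beyond 0.3. While the nut is too tight, its washer catches behind the keeper plates after 1 to 2 mm of movement.
- strap_nose (a point): Middle of the strap's forked nose (40 mm wide in y, 14 mm thick; open slot 12 mm wide for the eyebolt), on the bolt's axis, 145 mm from the strap pin, half-way through the thickness. Its flat outer sides can be pinched. x towards the hinge, z out of its top. A spring plunger pushes the nose up 1 to 2 mm as the nut loosens. Two keeper plates, 3 mm thick, are screwed to the fork's ends and stand 1 to 4 mm above its top, set differently each time.
- strap_pin (a point): Centre of the strap's hinge pin.
- strap (a joint): Opening of the strap about its hinge pin, rad: 0 clamped, growing as the nose rises, 1.57 upright, stop at 1.7. Stiff hinge: about 4 N at the nose; it stays where it is left.
- brass_gauge: Brass gauge block, 34 x 18 x 14 mm, beside the jig on its left; a bystander. Origin at the centre of its underside.
- spare_knob: Spare star knob, 47 mm across, 21 mm high, beside the jig on its right; a bystander. Origin at the centre of its underside.
- croc_clip: Crocodile clip, 62 mm long, beside the jig on its left; a bystander. Origin at the centre of its underside.
- petri_dish: Clear petri dish, 66 mm across, 13 mm high, in front of the microscope; a bystander. Origin at the centre of its underside.
- tray_front: Black component tray, 98 x 84 x 6 mm, in front of the microscope; a bystander. Origin at the centre of its underside.
- tape_roll: Roll of amber tape, 66 mm across, 19 mm high, at the front left; a bystander. Origin at the centre of its underside.
- vial_blue: Small vial with a ribbed cap, 23 mm across, 51 mm high, between bonder and microscope; a bystander. Origin at the centre of its underside.

How it is judged:
On the way, in this order (a step that is already met when the one before it is completed fails the run):
1. the wing nut has lifted off the strap while the eyebolt still stands in the slot (z of nut_foot in the frame of strap_nose above 0.008 m and value of joint eyebolt below 0.2 rad), for 0.1 s.
2. the eyebolt is folded out while the strap is still down (value of joint eyebolt above 1.1 rad and value of joint strap below 0.1 rad), for 0.2 s.
3. the strap is lifted (value of joint strap above 0.78 rad), for 0.2 s.
At the end, for the whole second after the job is handed in: The eyebolt is folded out (beyond 1.1 rad) and the strap stands open by itself at more than 0.78 rad (45 degrees) and at rest (value of joint eyebolt above 1.1 rad and value of joint strap above 0.78 rad and velocity of joint strap between -0.05 and 0.05 rad/s); the robot touches nothing.
It fails at once if the eyebolt, washer or nut is forced against the strap with more than 35 N (contact force between eyebolt and strap above 35 N).
It fails at once if the wing nut is backed off more than an eighth of a turn beyond the point where the bolt comes free: with the bolt upright, its washer stands more than 1.7 mm above the keeper plates' top edges (z of keeper_c0 in the frame of nut_foot below -0.0072 m and value of joint each of eyebolt, strap below 0.1 rad).
It fails at once if something else on the table is moved by more than 20 mm (distance of any of brass_gauge, spare_knob, croc_clip, petri_dish, tray_front, tape_roll, vial_blue from where it was at the start of the episode above 0.02 m).
It also fails if it takes over 72 s, if anything falls off the work surface, if the arm or the gripper's body presses on something with over 40 N, if the wrist force passes 120 N, or if a joint passes its speed limit or range.

## Working session

There is one attempt and no reset: what is moved stays moved. The work goes in short steps, Python scripts to look and compute and a tool call to move; the robot and the scene stay as the last step left them, time stands still between calls to the robot, and variables do not carry over. Pictures are saved under pics/ and viewed, about 8 in all and at most 12, crops included, and the job is handed in when it is done.

Besides the shell and the picture viewer there is one more tool, called after "Request:" by a JSON object that holds its "op" and its "data". play_rows: Moves the arm, as the interface text tells. Shifts and turns lie within -1 to 1; 1 stands for 0.5 m of shift or 0.12 rad of turn. Its arguments: {"type":"object","properties":{"travel":{"type":"array"},"yaw":{"type":"array"},"hand":{"type":"array"},"grip_force":{"type":"number"}},"required":["travel","yaw","hand"]}

```bash
ls; mkdir -p pics; python3 - <<'E'
from plant import manip
import cv2,numpy as np
np.set_printoptions(precision=4,suppress=True)
s=manip.read_state();print(s, manip.hold_point_z)
for n in("side","top","wrist"):
    print(n,manip.camera_params(n))
a=manip.snapshot("side");b=manip.snapshot("top")
cv2.imwrite("pics/side0.png",a[:,:,::-1]);cv2.imwrite("pics/top0.png",b[:,:,::-1])
E
```

```text
pics
{'clock': 0.0, 'q': array([ 1.228 ,  0.4684, -0.0116,  1.6036,  0.006 ,  1.0714, -0.0563]), 'qvel': array([-0.0008, -0.0001,  0.0011, -0.0008, -0.001 ,  0.0004,  0.0003]), 'joint_torque': array([ -0.0014, -53.2378,   0.021 , -25.1301,   0.0115,   0.0077,
        -0.    ]), 'position': array([ 0.1917, -0.6205,  0.2303]), 'orientation': array([-3.1046, -0.4688,  0.0007]), 'wrist_force': array([-0.0179, -0.3249, -0.4676]), 'ft_torque': array([ 0.0015, -0.0265, -0.0376]), 'opening': 0.08537251312794249} 0.0187
side {'intrinsics': array([[540.6931,   0.    , 282.1406],
       [  0.    , 540.6931, 207.9911],
       [  0.    ,   0.    ,   1.    ]]), 'T': array([[-0.9476, -0.1708,  0.2698,  0.2329],
       [-0.3191,  0.4744, -0.8205,  0.9402],
       [ 0.0122, -0.8636, -0.504 ,  0.6606],
       [ 0.    ,  0.    ,  0.    ,  1.    ]])}
top {'intrinsics': array([[380.1123,   0.    , 281.7382],
       [  0.    , 380.1123, 215.1884],
       [  0.    ,   0.    ,   1.    ]]), 'T': array([[ 0.0211, -0.9938,  0.109 ,  0.444 ],
       [-0.9998, -0.0215, -0.0026,  0.0165],
       [ 0.0049, -0.1089, -0.994 ,  1.0645],
       [ 0.    ,  0.    ,  0.    ,  1.    ]])}
wrist {'intrinsics': array([[332.5877,   0.    , 279.1231],
       [  0.    , 332.5877, 205.9552],
       [  0.    ,   0.    ,   1.    ]]), 'mount': array([[-0.0006, -0.9529, -0.3034,  0.078 ],
       [ 1.    , -0.0007, -0.    ,  0.0006],
       [-0.0002, -0.3034,  0.9529, -0.1428],
       [ 0.    ,  0.    ,  0.    ,  1.    ]])}
```

```bash
python3 - <<'E'
import cv2,numpy as np
a=cv2.imread("pics/side0.png");b=cv2.imread("pics/top0.png")
cv2.imwrite("pics/both0.png",cv2.resize(np.vstack([a,b]),None,fx=.714,fy=.714,interpolation=cv2.INTER_AREA))
E
```

```text
(no output)
```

View pics/both0.png

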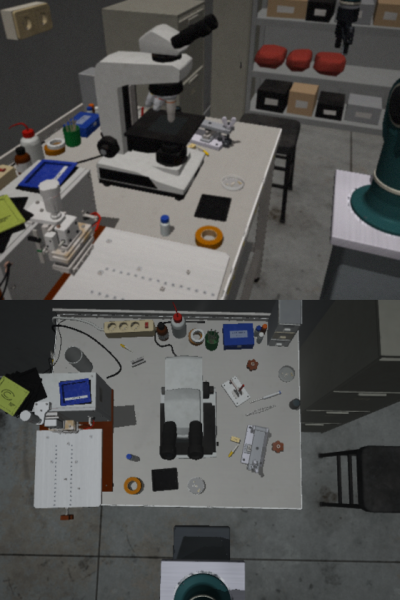

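The jig shows at about (358,207) in the top view and (300,182) in the side view, where the microscope partly hides it. I'll crop both.

```bash
python3 - <<'E'
import cv2,numpy as np
a=cv2.imread("pics/side0.png");b=cv2.imread("pics/top0.png")
A=a[140:240,250:350];B=b[160:260,310:410]
f=lambda i:cv2.resize(i,(600//1,600),interpolation=cv2.INTER_CUBIC)[:, :]
cv2.imwrite("pics/crop0.png",cv2.resize(np.hstack([f(A),f(B)]),(800,400),interpolation=cv2.INTER_AREA))
E
```

```text
(no output)
```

View pics/crop0.png

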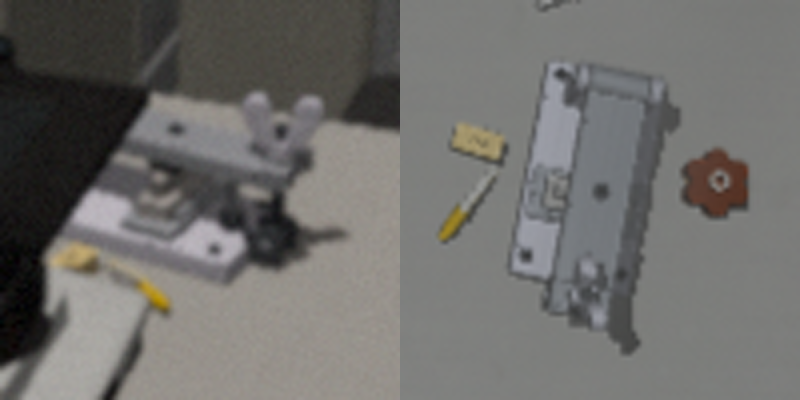

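```bash
cat > h.py <<'E'
from plant import manip
import cv2,numpy as np
from scipy.spatial.transform import Rotation as R
np.set_printoptions(precision=4,suppress=True)
def cam(n,s=None):
    p=manip.camera_params(n)
    if n!="wrist": return p["intrinsics"],p["T"]
    s=s or manip.read_state()
    M=np.eye(4);M[:3,:3]=R.from_rotvec(s["orientation"]).as_matrix();M[:3,3]=s["position"]
    return p["intrinsics"],M@p["mount"]
def ray(c,uv):
    K,T=c;d=T[:3,:3]@np.linalg.solve(K,[uv[0],uv[1],1.]);return T[:3,3],d/np.linalg.norm(d)
def plane(c,uv,z):
    o,d=ray(c,uv);return o+d*(z-o[2])/d[2]
def tri(*rs):
    A=0;b=0
    for o,d in rs:
        P=np.eye(3)-np.outer(d,d);A=A+P;b=b+P@o
    x=np.linalg.solve(A,b);return x,[np.linalg.norm((np.eye(3)-np.outer(d,d))@(x-o)) for o,d in rs]
def proj(c,X):
    K,T=c;p=K@(T[:3,:3].T@(np.array(X)-T[:3,3]));return p[:2]/p[2]
def delta(X,yaw=None):
    s=manip.read_state();M=R.from_rotvec(s["orientation"]).as_matrix()
    d=M.T@(np.array(X)-s["position"]);x=M[:,0];y=np.arctan2(x[1],x[0])
    print("pos",s["position"],"toolyaw",y,"tilt",M[:,2],"t",s["clock"],"F",s["wrist_force"],"open",s["opening"])
    print("delta tool m",d,"units",d/.5,"" if yaw is None else (yaw-y)); return d
E
python3 - <<'E'
from h import *
t=cam("top");s=cam("side")
print(tri(ray(t,(357.5,231)),ray(s,(321,171))))
print(plane(t,((622-400)/4+310,85/4+160),.071),plane(t,((582-400)/4+310,300/4+160),.071))
delta((.5,-.2,.2))
E
```

```text
(array([ 0.5103, -0.1822,  0.0911]), [np.float64(0.0038699664551012126), np.float64(0.0038699664551013796)])
[ 0.6485 -0.2068  0.071 ] [ 0.505  -0.1802  0.071 ]
pos [ 0.1917 -0.6206  0.2304] toolyaw 0.2996981097613797 tilt [-0.0006  0.0015 -1.    ] t 0.1 F [-0.3275  0.4067 -0.407 ] open 0.08553899283655135
delta tool m [ 0.4187 -0.3108  0.0309] units [ 0.8374 -0.6215  0.0617]
```

Request:
{"op": "play_rows", "data": {"travel": [[0.093,-0.069,0],[0.093,-0.069,0],[0.093,-0.069,0],[0.093,-0.069,0],[0.093,-0.069,0],[0.093,-0.069,0],[0.093,-0.069,0],[0.093,-0.069,0],[0.093,-0.069,0],[0,0,0]], "yaw": [0,0,0,0,0,0,0,0,0,0], "hand": [1,1,1,1,1,1,1,1,1,1]}}

```text
clock: 1.35
position: [0.5077, -0.1869, 0.2269]
orientation: [-3.102, -0.464, 0.005]
wrist_force: [-0.1, -0.3, 1.1]
opening: 0.0855
```

```bash
python3 - <<'E'
from h import *
delta((.5,-.2,.2))
c=cam("wrist");w=manip.snapshot("wrist")
print(proj(c,(.51,-.182,.1)))
np.savez("w1.npz",K=c[0],T=c[1]);cv2.imwrite("pics/w1.png",w[:,:,::-1])
cv2.imwrite("pics/w1v.png",cv2.resize(w[:,:,::-1],(800,600),interpolation=cv2.INTER_CUBIC))
E
```

```text
pos [ 0.5077 -0.1869  0.2269] toolyaw 0.29718240388449363 tilt [-0.0038  0.0047 -1.    ] t 1.35 F [-0.1118 -0.3436  1.1145] open 0.08552853991466781
delta tool m [-0.0111  0.0104  0.0269] units [-0.0222  0.0208  0.0537] 
[274.4221 192.6125]
```

View pics/w1v.png

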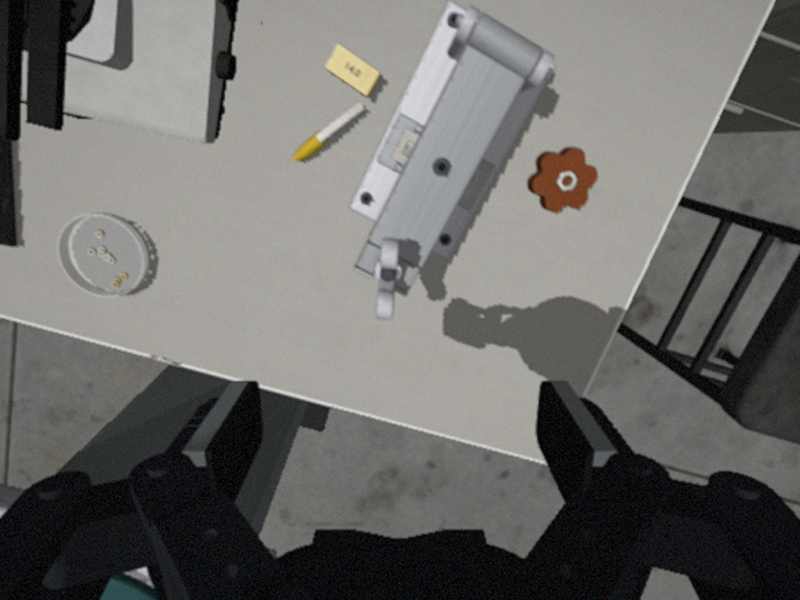

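The wings run almost vertically in the picture, i.e. along tool x, with tips near (272,170) and (270,220). The strap runs from the nose at (278,195) to the hinge at (357,30).

```bash
python3 - <<'E'
from h import *
d=np.load("w1.npz");c=(d["K"],d["T"])
a=plane(c,(272.3,170),.108);b=plane(c,(270,220),.108);print(a,b,np.linalg.norm(a-b),(a+b)/2,np.arctan2(*(a-b)[1::-1]))
P=lambda u,v,z:plane(c,(u*.7,v*.7),z)
# strap side edges (top z .071) in view px
e=[P(463,60,.071),P(372,235,.071),P(528,85,.071),P(428,262,.071)]
for i in(0,2):
    v=e[i]-e[i+1];print(np.arctan2(v[1],v[0]))
# hinge ends
print(P(470,25,.071),P(547,65,.071))
t=cam("top");s=cam("side")
m=(a+b)/2
print(tri(ray(t,(357.5,231)),ray(s,(321,171)),ray(c,(271.3,195))))
delta([m[0],m[1],.2])
E
```

```text
[ 0.5296 -0.1745  0.108 ] [ 0.4883 -0.1848  0.108 ] 0.04254153293211479 [ 0.509  -0.1797  0.108 ] 0.24498500685098862
-0.19240740573510004
-0.19107632332992341
[ 0.6535 -0.1837  0.071 ] [ 0.6471 -0.2325  0.071 ]
(array([ 0.5085, -0.1806,  0.0935]), [np.float64(0.00542821625851214), np.float64(0.002815868490476781), np.float64(0.0029861210263227283)])
pos [ 0.5062 -0.1897  0.2267] toolyaw 0.29329230791772326 tilt [-0.0051  0.0033 -1.    ] t 1.4 F [-0.372  -0.5797  0.6611] open 0.08603383370014811
delta tool m [ 0.0057 -0.0087  0.0267] units [ 0.0114 -0.0174  0.0534]
```

Request:
{"op": "play_rows", "data": {"travel": [[0.006,-0.009,0.06],[0.005,-0.008,0.06],[0,0,0],[0,0,0]], "yaw": [0.2,0.2,0,0], "hand": [1,1,1,1]}}

```text
clock: 1.9
position: [0.5064, -0.1855, 0.166]
orientation: [-3.119, -0.371, 0.009]
wrist_force: [-0.0, -1.0, 1.5]
opening: 0.0853
```

```bash
python3 - <<'E'
from h import *
delta((.509,-.18,.086),.245);print(manip.read_state()["q"])
c=cam("wrist");w=manip.snapshot("wrist")
delta((.509,-.18,.086),.245)
np.savez("w2.npz",K=c[0],T=c[1]);cv2.imwrite("pics/w2.png",w[:,:,::-1])
u,v=proj(c,(.509,-.18,.1)).astype(int);print(u,v)
u0,v0=u-70,v-70
print(u0,v0);cv2.imwrite("pics/w2v.png",cv2.resize(w[v0:v0+140,u0:u0+140,::-1],(560,560),interpolation=cv2.INTER_CUBIC))
E
```

```text
pos [ 0.5064 -0.1855  0.166 ] toolyaw 0.2368199514604869 tilt [-0.0061  0.0002 -1.    ] t 1.9 F [-0.0444 -1.0192  1.4881] open 0.08534880958532018
delta tool m [ 0.0043 -0.0047  0.0799] units [ 0.0085 -0.0093  0.1599] 0.008180048539513096
[ 0.4793  0.3818 -0.234   1.9163  0.1158  0.8622 -1.1484]
pos [ 0.5063 -0.1856  0.166 ] toolyaw 0.23663575977994797 tilt [-0.0062  0.0002 -1.    ] t 1.95 F [ 0.3894  0.0069 -0.3308] open 0.08553774476974689
delta tool m [ 0.0044 -0.0047  0.0799] units [ 0.0088 -0.0093  0.1599] 0.008364240220052027
271 216
201 146
```

View pics/w2v.png

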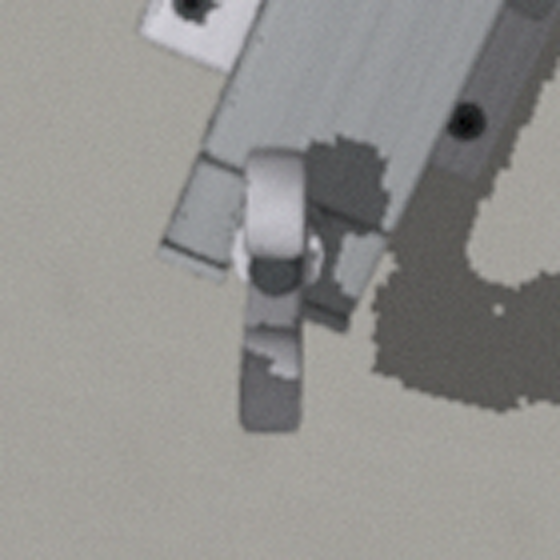

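Wing tips are at about (270.5,183.5) and (268.5,253.5), and the bolt end at (270,213.5). Keeper plates are visible at the fork's ends.

```bash
python3 - <<'E'
from h import *
L=lambda f:(lambda d:(d["K"],d["T"]))(np.load(f))
c1,c2=L("w1.npz"),L("w2.npz")
a=tri(ray(c1,(272.3,170)),ray(c2,(270.5,184)));b=tri(ray(c1,(270,220.5)),ray(c2,(268.5,253)))
print(a,b)
for z in(.1,.108):
    A=plane(c2,(270.5,184),z);B=plane(c2,(268.5,253),z);print(A,B,(A+B)/2,np.arctan2(*(A-B)[1::-1]),np.linalg.norm(A-B))
print(plane(c2,(270,213.5),.0935))
delta((.5095,-.1805,.086),.25)
E
```

```text
(array([ 0.5168, -0.1765,  0.0453]), [np.float64(0.00021726149231650997), np.float64(0.00021726149231654848)]) (array([ 0.4922, -0.1834,  0.12  ]), [np.float64(0.0006806744671909721), np.float64(0.0006806744671910356)])
[ 0.5306 -0.1745  0.1   ] [ 0.4826 -0.1843  0.1   ] [ 0.5066 -0.1794  0.1   ] 0.20002097090094603 0.04904900505676233
[ 0.5327 -0.1743  0.108 ] [ 0.4864 -0.1836  0.108 ] [ 0.5096 -0.1789  0.108 ] 0.2000209709009459 0.0471648458034866
[ 0.5087 -0.1791  0.0935]
pos [ 0.5063 -0.1856  0.166 ] toolyaw 0.23663575977994797 tilt [-0.0062  0.0002 -1.    ] t 1.95 F [ 0.3894  0.0069 -0.3308] open 0.08553774476974689
delta tool m [ 0.0048 -0.0041  0.0799] units [ 0.0095 -0.0081  0.1599] 0.013364240220052032
```

```bash
python3 - <<'E'
from h import *
L=lambda f:(lambda d:(d["K"],d["T"]))(np.load(f))
c2=L("w2.npz");s=cam("side")
for A,B in [((315,164.8),(270.5,185)),((327.3,165),(268.5,252)),((320.5,172.5),(270,213.5))]: print(tri(ray(s,A),ray(c2,B)))
delta((.509,-.1792,.086),.21)
E
```

```text
(array([ 0.5259, -0.1765,  0.1056]), [np.float64(0.0056978794611581), np.float64(0.005697879461158119)])
(array([ 0.4903, -0.1824,  0.1106]), [np.float64(0.0018851719834072744), np.float64(0.0018851719834073282)])
(array([ 0.5069, -0.1794,  0.0887]), [np.float64(0.00016081145289387303), np.float64(0.00016081145289390002)])
pos [ 0.5063 -0.1856  0.166 ] toolyaw 0.23663575977994797 tilt [-0.0062  0.0002 -1.    ] t 1.95 F [ 0.3894  0.0069 -0.3308] open 0.08553774476974689
delta tool m [ 0.0046 -0.0054  0.0799] units [ 0.0091 -0.0109  0.1599] -0.026635759779947976
```

Request:
{"op": "play_rows", "data": {"travel": [[0.008,-0.01,0.05],[0.002,-0.002,0.05],[0,0,0.03],[0,0,0.015],[0,0,0],[0,0,0]], "yaw": [0.2,0,0,0,0,0], "hand": [0.4,0.4,0.4,0.4,0.4,0.4], "grip_force": 40}}

```text
clock: 2.7
position: [0.5132, -0.183, 0.0978]
orientation: [3.119, 0.326, 0.006]
wrist_force: [-0.2, -1.0, -0.0]
opening: 0.0344
```

```bash
python3 - <<'E'
from h import *
delta((.509,-.1792,.087),.21)
E
```

```text
pos [ 0.5132 -0.183   0.0978] toolyaw 0.2081728234186555 tilt [ 0.0046 -0.0049 -1.    ] t 2.7 F [-0.2309 -0.9831 -0.0403] open 0.03440824654494084
delta tool m [-0.0034 -0.0046  0.0108] units [-0.0068 -0.0092  0.0216] 0.0018271765813444862
```

Request:
{"op": "play_rows", "data": {"travel": [[-0.006,-0.008,0.01],[0,-0.002,0.01],[0,0,0.002],[0,0,0]], "yaw": [0,0,0,0], "hand": [0.4,0.4,0.4,0.4]}}

```text
clock: 3.2
position: [0.5096, -0.1785, 0.0871]
orientation: [3.118, 0.326, 0.009]
wrist_force: [0.0, 0.5, -0.6]
opening: 0.0338
```

```bash
python3 - <<'E'
from h import *
delta((.509,-.1792,.087),.21)
c=cam("wrist");w=manip.snapshot("wrist")
cv2.imwrite("pics/w3.png",w[:,:,::-1]);np.savez("w3.npz",K=c[0],T=c[1])
print(proj(c,(.509,-.1792,.1)))
cv2.imwrite("pics/w3v.png",cv2.resize(w[150:420,150:400,::-1],(556,600),interpolation=cv2.INTER_CUBIC))
E
```

```text
pos [ 0.5096 -0.1785  0.0871] toolyaw 0.20850926263843564 tilt [ 0.0062 -0.0055 -1.    ] t 3.2 F [ 0.041   0.5027 -0.6174] open 0.033814374964950863
delta tool m [-0.0007  0.0006  0.0001] units [-0.0015  0.0012  0.0002] 0.0014907373615643538
[279.3902 286.2363]
```

View pics/w3v.png

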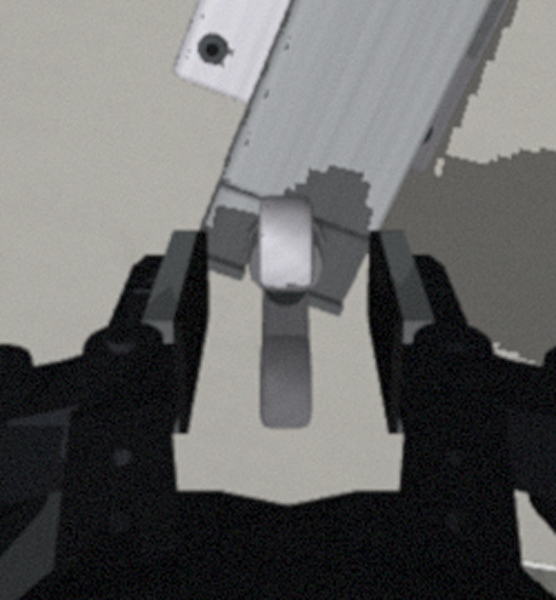

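The jaws straddle the wings centrally (gap centre ~288, wing centre ~286 in the crop) and lie parallel to them. Closing.

Request:
{"op": "play_rows", "data": {"travel": [[0,0,0],[0,0,0],[0,0,0],[0,0,0],[0,0,0]], "yaw": [0,0,0,0,0], "hand": [0.2,0.1,0,0,0], "grip_force": 40}}

```text
clock: 3.88
position: [0.5097, -0.1781, 0.0874]
orientation: [3.119, 0.326, 0.009]
wrist_force: [-0.9, 0.6, 0.8]
opening: 0.0087
```

Request:
{"op": "play_rows", "data": {"travel": [[0,0,-0.0003],[0,0,-0.0003],[0,0,-0.0003],[0,0,-0.0003]], "yaw": [-1,-1,-1,-1], "hand": [0,0,0,0]}}

```text
clock: 4.38
position: [0.5094, -0.1771, 0.0881]
orientation: [2.945, 1.077, 0.006]
wrist_force: [-0.8, 1.3, 1.6]
opening: 0.0092
```

```bash
python3 - <<'E'
from h import *
delta((.509,-.1792,.087),.21);s=manip.read_state();print(s["ft_torque"],s["q"])
E
```

```text
pos [ 0.5094 -0.1771  0.0881] toolyaw 0.7013966294636247 tilt [ 0.0054 -0.0037 -1.    ] t 4.375 F [-0.8043  1.3174  1.5547] open 0.009168117571175855
delta tool m [-0.0017  0.0013  0.0011] units [-0.0033  0.0026  0.0022] -0.4913966294636247
[ 0.3202  0.1865 -0.1628] [ 0.5347  0.5064 -0.3282  1.9662  0.2484  0.701  -0.8146]
```

Request:
{"op": "play_rows", "data": {"travel": [[0,0,-0.0003],[0,0,-0.0003],[0,0,-0.0003],[0,0,-0.0003],[0,0,0]], "yaw": [-1,-1,-1,-1,0], "hand": [0,0,0,0,0]}}

```text
clock: 5.0
position: [0.5088, -0.1766, 0.0889]
orientation: [2.596, 1.763, 0.004]
wrist_force: [0.7, 0.3, 1.9]
opening: 0.0089
```

```bash
cat >> h.py <<'E'
O=np.array([.5095,-.178,0]);A=-.192
X=np.array([np.cos(A),np.sin(A),0])
def st():
    s=manip.read_state();M=R.from_rotvec(s["orientation"]).as_matrix()
    p=s["position"];f=s["wrist_force"];Y=np.array([-X[1],X[0],0])
    yaw=np.arctan2(M[1,0],M[0,0])
    print("t",s["clock"],"jigx,y(mm)",1e3*(p-O)@X,1e3*(p-O)@Y,"z",p[2],"yaw",yaw,"turned",(yaw-.2085)%(2*np.pi),"Fjig",f@X,f@Y,f[2],"Tz",s["ft_torque"][2],"open",s["opening"],"q7",s["q"][6])
    print("tool units for 1mm out (-X):",M.T@(-X)*.002,"tilt",M[:,2])
E
python3 -c "
from h import *
st()"
```

```text
t 5.0 jigx,y(mm) -0.9974834789605352 1.2654628152860858 z 0.08888472787674381 yaw 1.1932348386348322 turned 0.9847348386348321 Fjig 0.6413083732756985 0.46764458745025234 1.9056503395893274 Tz -0.04408807581273318 open 0.008911260103660619 q7 -0.39914687122335857
tool units for 1mm out (-X): [-0.0004 -0.002  -0.    ] tilt [ 0.0041 -0.0019 -1.    ]
```

Request:
{"op": "play_rows", "data": {"travel": [[0,0,-0.0003],[0,0,-0.0003],[-0.0004,-0.003,0],[-0.0004,-0.003,0],[-0.0004,-0.003,0],[-0.0004,-0.003,0]], "yaw": [-1,-1,0,0,0,0], "hand": [0,0,0,0,0,0]}}

```text
clock: 5.75
position: [0.5058, -0.176, 0.0894]
orientation: [2.368, 2.051, 0.013]
wrist_force: [5.4, 1.0, -6.3]
opening: 0.0085
```

```bash
python3 -c "
from h import *
st()"
```

```text
t 5.75 jigx,y(mm) -4.017005478203916 1.2335415080628094 z 0.08936569527495263 yaw 1.4276693162189547 turned 1.2191693162189547 Fjig 5.083639543118055 2.0558379018215973 -6.304296972302056 Tz 0.13241432259195762 open 0.008486987937837528 q7 -0.1999305177813901
tool units for 1mm out (-X): [ 0.0001 -0.002  -0.    ] tilt [ 0.0119 -0.0015 -0.9999]
```

Request:
{"op": "play_rows", "data": {"travel": [[0,-0.004,0],[0,-0.004,0]], "yaw": [0,0], "hand": [0,0]}}

```text
clock: 6.0
position: [0.5049, -0.1759, 0.0894]
orientation: [2.364, 2.047, 0.021]
wrist_force: [8.3, 0.1, -9.6]
opening: 0.0091
```

```bash
python3 -c "
from h import *
st()"
```

```text
t 6.0 jigx,y(mm) -4.871315635761154 1.208898394131032 z 0.08941498854872178 yaw 1.4272421747505992 turned 1.2187421747505993 Fjig 8.148727848366441 1.6481086562350304 -9.603273487362317 Tz 0.08145994148135963 open 0.00908727053672014 q7 -0.20065699179418156
tool units for 1mm out (-X): [ 0.0001 -0.002  -0.    ] tilt [ 0.0195 -0.0021 -0.9998]
```

Request:
{"op": "play_rows", "data": {"travel": [[0,0.004,0],[0,0.004,0],[0,0,-0.0004],[0,0,-0.0004],[0,0,-0.0004],[0,0,-0.0004],[0,0,0]], "yaw": [0,0,-1,-1,-1,-1,0], "hand": [0,0,0,0,0,0,0]}}

```text
clock: 6.88
position: [0.5058, -0.1763, 0.0901]
orientation: [1.802, 2.561, 0.008]
wrist_force: [2.0, 1.4, -2.6]
opening: 0.0088
```

```bash
python3 -c "
from h import *
st()"
```

```text
t 6.875 jigx,y(mm) -3.958199561992269 0.996985931320648 z 0.09005088911656373 yaw 1.9148568269355886 turned 1.7063568269355887 Fjig 1.7420396626787913 1.780210709458246 -2.6126860499110958 Tz -0.02865958645124131 open 0.008765264722583025 q7 0.20983081207387902
tool units for 1mm out (-X): [ 0.001  -0.0017 -0.    ] tilt [ 0.0112 -0.0018 -0.9999]
```

Request:
{"op": "play_rows", "data": {"travel": [[0.0015,-0.0025,0],[0.002,-0.0034,0],[0.002,-0.0034,0],[0.002,-0.0034,0]], "yaw": [0,0,0,0], "hand": [0,0,0,0]}}

```text
clock: 7.38
position: [0.5029, -0.1758, 0.0901]
orientation: [1.802, 2.549, 0.017]
wrist_force: [7.2, -0.7, -9.4]
opening: 0.0089
```

```bash
python3 -c "
from h import *
st()"
```

```text
t 7.375 jigx,y(mm) -6.855938461698224 0.9420006960610405 z 0.09006637655528325 yaw 1.9105084112591604 turned 1.7020084112591605 Fjig 7.185934207868975 0.6791633707195045 -9.409447010751201 Tz 0.05369079977732241 open 0.00892837808625348 q7 0.2051767177165043
tool units for 1mm out (-X): [ 0.001  -0.0017 -0.    ] tilt [ 0.0225 -0.0029 -0.9997]
```

Request:
{"op": "play_rows", "data": {"travel": [[0.003,-0.005,0],[0.003,-0.005,0]], "yaw": [0,0], "hand": [0,0]}}

```text
clock: 7.62
position: [0.5014, -0.1755, 0.09]
orientation: [1.798, 2.54, 0.025]
wrist_force: [9.9, -1.0, -12.6]
opening: 0.0087
```

```bash
python3 -c "
from h import *
st()
w=manip.snapshot('wrist')
cv2.imwrite('pics/w4.png',w[:,:,::-1])
cv2.imwrite('pics/w4v.png',cv2.resize(w[150:420,150:400,::-1],(556,600),interpolation=cv2.INTER_CUBIC))
st()"
```

```text
t 7.625 jigx,y(mm) -8.44932419019602 0.9489881245812517 z 0.0900294506230986 yaw 1.9094322840260145 turned 1.7009322840260146 Fjig 9.942859850211406 0.8866543175893997 -12.62707566821293 Tz 0.10251938820078198 open 0.00870868698284144 q7 0.20295703500834053
tool units for 1mm out (-X): [ 0.001  -0.0017 -0.0001] tilt [ 0.0328 -0.0038 -0.9995]
t 7.675 jigx,y(mm) -8.64104799138834 0.8952057889494014 z 0.08998214451341498 yaw 1.9093907296965245 turned 1.7008907296965246 Fjig 9.259543154568531 0.3420847711837902 -12.050993808400353 Tz 0.09791447669525892 open 0.008414924515312262 q7 0.20294520222631077
tool units for 1mm out (-X): [ 0.001  -0.0017 -0.0001] tilt [ 0.0328 -0.0038 -0.9995]
```

View pics/w4v.png

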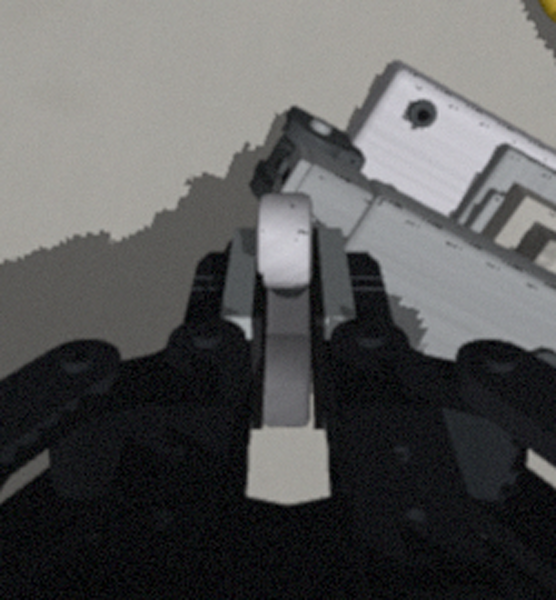

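The nut sits in the pads exactly as at the grasp (tip at ~(286,195) in both crops). It travelled about 7.5 mm with the tool, well past the 1–2 mm catch, so the bolt is free at 1.70 rad. I'll release, rise and turn in line with the strap.

Request:
{"op": "play_rows", "data": {"travel": [[0,0,0],[0,0,0],[0,0,0],[0,0,-0.08],[0,0,-0.06]], "yaw": [0,0,0,0,0], "hand": [0.5,0.5,0.5,0.5,0.5]}}

```text
clock: 8.3
position: [0.4943, -0.1753, 0.1591]
orientation: [1.808, 2.547, 0.014]
wrist_force: [0.4, -1.0, 0.1]
opening: 0.0427
```

Request:
{"op": "play_rows", "data": {"travel": [[0,0,0],[0,0,0],[0,0,0],[0,0,0],[0,0,0],[0,0,0],[0,0,0],[0,0,0],[0,0,0],[0,0,0]], "yaw": [-1,-1,-1,-1,-1,-1,-1,-1,-0.5,0], "hand": [0,0,0,0,0,0,0,0,0,0]}}

```text
clock: 9.55
position: [0.491, -0.1771, 0.1622]
orientation: [0.288, 3.111, -0.014]
wrist_force: [0.2, 0.2, -0.2]
opening: -0.0003
```

```bash
python3 -c "
from h import *
st()
delta(O+X*.036+np.array([0,0,.14]),-.192+np.pi)
c=cam('wrist');w=manip.snapshot('wrist');np.savez('w5.npz',K=c[0],T=c[1])
cv2.imwrite('pics/w5.png',w[:,:,::-1])
print(proj(c,O+[0,0,.1]))
cv2.imwrite('pics/w5v.png',cv2.resize(w[:,:,::-1],(800,600),interpolation=cv2.INTER_CUBIC))
"
```

```text
t 9.55 jigx,y(mm) -18.300861396296444 -2.605190751425643 z 0.16220239773989958 yaw 2.9569389320795842 turned 2.7484389320795843 Fjig 0.19757463097088745 0.26460921973259127 -0.15101144244300954 Tz -0.0388373565456157 open -0.0002783419725471767 q7 1.1958127125436342
tool units for 1mm out (-X): [ 0.002  0.    -0.   ] tilt [ 0.0161 -0.0103 -0.9998]
pos [ 0.491  -0.1771  0.1622] toolyaw 2.9569389320795842 tilt [ 0.0161 -0.0103 -0.9998] t 9.55 F [ 0.2444  0.222  -0.151 ] open -0.0002783419725471767
delta tool m [-0.0539  0.0024  0.0231] units [-0.1078  0.0047  0.0463] -0.0073462784897913025
[284.1434 246.7318]
```

View pics/w5v.png

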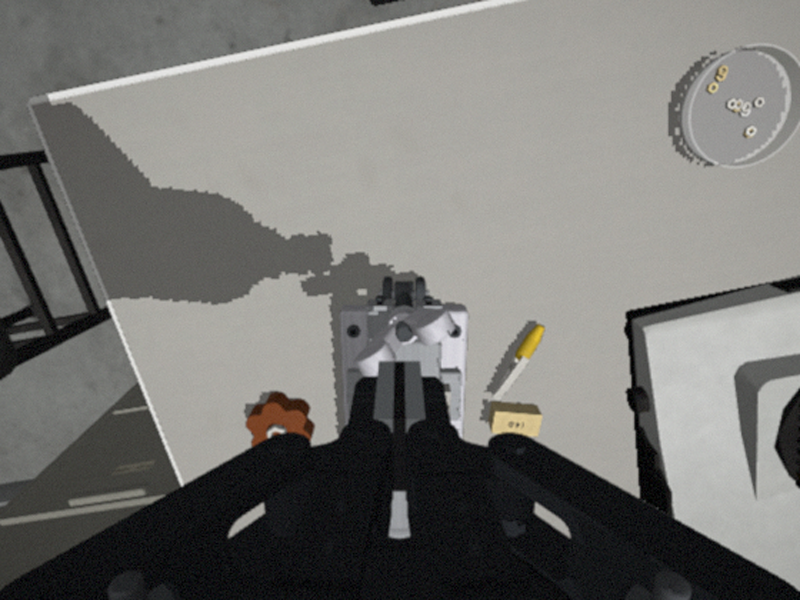

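The bolt end shows at about (283,231) against ~(284,247) expected when upright, so it leans out past the keepers and is free. Next I go behind it with closed fingers.

Request:
{"op": "play_rows", "data": {"travel": [[-0.06,0.005,0],[-0.055,0,0],[0,0,0],[0,0,0]], "yaw": [0,0,0,0], "hand": [0,0,0,0]}}

```text
clock: 10.1
position: [0.5475, -0.1857, 0.1629]
orientation: [0.296, 3.113, -0.017]
wrist_force: [-1.4, -0.7, -0.3]
opening: 0.0002
```

```bash
python3 -c "
from h import *
st()"
```

```text
t 10.1 jigx,y(mm) 38.71979231938551 -0.2686636050491096 z 0.16292159248912808 yaw 2.9520626766184543 turned 2.7435626766184544 Fjig -1.2165593329403503 -0.9350461171054574 -0.25259318869293096 Tz -0.017846405057258277 open 0.00019461690032425213 q7 1.175078263533381
tool units for 1mm out (-X): [ 0.002  0.    -0.   ] tilt [ 0.013  -0.012  -0.9998]
```

Request:
{"op": "play_rows", "data": {"travel": [[0,0,0.06],[0,0,0.05],[0,0,0.02],[0,0,0],[0,0,0]], "yaw": [0,0,0,0,0], "hand": [0,0,0,0,0]}}

```text
clock: 10.72
position: [0.5457, -0.1868, 0.0983]
orientation: [0.298, 3.113, -0.021]
wrist_force: [0.3, -0.6, 0.6]
opening: -0.0001
```

```bash
python3 -c "
from h import *
st()"
```

```text
t 10.725 jigx,y(mm) 37.179078414129194 -1.693642974574697 z 0.09828594877985344 yaw 2.950704540286314 turned 2.742204540286314 Fjig 0.41566202828579735 -0.5654621919890498 0.6305544963553393 Tz 0.03418529840578728 open -9.953772929942554e-05 q7 1.1083269182621167
tool units for 1mm out (-X): [ 0.002  0.    -0.   ] tilt [ 0.0128 -0.0146 -0.9998]
```

Request:
{"op": "play_rows", "data": {"travel": [[0.012,0,0.006],[0.012,0,0.004],[0.01,0,0],[0.01,0,0],[0.01,0,0]], "yaw": [0,0,0,0,0], "hand": [0,0,0,0,0]}}

```text
clock: 11.35
position: [0.5191, -0.1818, 0.0945]
orientation: [0.298, 3.109, -0.023]
wrist_force: [3.4, -0.7, -1.0]
opening: -0.0002
```

```bash
python3 -c "
from h import *
st()"
```

```text
t 11.35 jigx,y(mm) 10.116215346661004 -1.88138879282272 z 0.09452880394980984 yaw 2.950672382151754 turned 2.7421723821517543 Fjig 3.5066681245426015 -0.032096363125878824 -1.0230369598906348 Tz -0.0025570078024001186 open -0.00019213457976722758 q7 1.0955556343030148
tool units for 1mm out (-X): [ 0.002  0.    -0.   ] tilt [ 0.0172 -0.0162 -0.9997]
```

Request:
{"op": "play_rows", "data": {"travel": [[0.012,0,0],[0.012,0,0],[0.012,0,0],[0.012,0,0]], "yaw": [0,0,0,0], "hand": [0,0,0,0]}}

```text
clock: 11.85
position: [0.4947, -0.1765, 0.0943]
orientation: [0.297, 3.107, -0.021]
wrist_force: [0.4, -0.2, 0.2]
opening: -0.0003
```

```bash
python3 -c "
from h import *
st()"
```

```text
t 11.85 jigx,y(mm) -14.806140393016205 -1.3247182486597593 z 0.09429021108830782 yaw 2.950935633963654 turned 2.742435633963654 Fjig 0.4804665516681272 -0.11952999180393155 0.17259454205845748 Tz -0.03539176706124847 open -0.0002715953303042186 q7 1.0906202295928775
tool units for 1mm out (-X): [ 0.002  0.    -0.   ] tilt [ 0.0188 -0.0156 -0.9997]
```

Request:
{"op": "play_rows", "data": {"travel": [[0.015,0,0],[0.015,0,0],[0,0,0],[0,0,-0.06],[0,0,-0.06],[-0.03,0,0],[-0.03,0,0],[0,0,0],[0,0,0]], "yaw": [0,0,0,0,0,0,0,0,0], "hand": [0,0,0,0,0,0.8,0.8,0.8,0.8]}}

```text
clock: 12.98
position: [0.5062, -0.1788, 0.1527]
orientation: [0.3, 3.115, -0.02]
wrist_force: [0.7, 0.5, -0.3]
opening: 0.0685
```

```bash
python3 -c "
from h import *
st()
c=cam('wrist');w=manip.snapshot('wrist');np.savez('w6.npz',K=c[0],T=c[1])
cv2.imwrite('pics/w6.png',w[:,:,::-1])
for x in ((0,.073),):print(proj(c,O+[0,0,.073]),proj(c,O-.075*X+[0,0,.035]))
cv2.imwrite('pics/w6v.png',cv2.resize(w[100:420,80:480,::-1],(800,640-40),interpolation=cv2.INTER_CUBIC)[:600])
"
```

```text
t 12.975 jigx,y(mm) -3.137376883883342 -1.4118956406186463 z 0.15272517912220773 yaw 2.9498832384490976 turned 2.7413832384490977 Fjig 0.5877677072465592 0.6422629827703517 -0.25904476540808596 Tz -0.003749133080182629 open 0.06846208179899893 q7 1.1659389693037507
tool units for 1mm out (-X): [ 0.002  0.    -0.   ] tilt [ 0.0113 -0.0141 -0.9998]
[283.0786 216.9354] [283.4616 104.9956]
```

View pics/w6v.png

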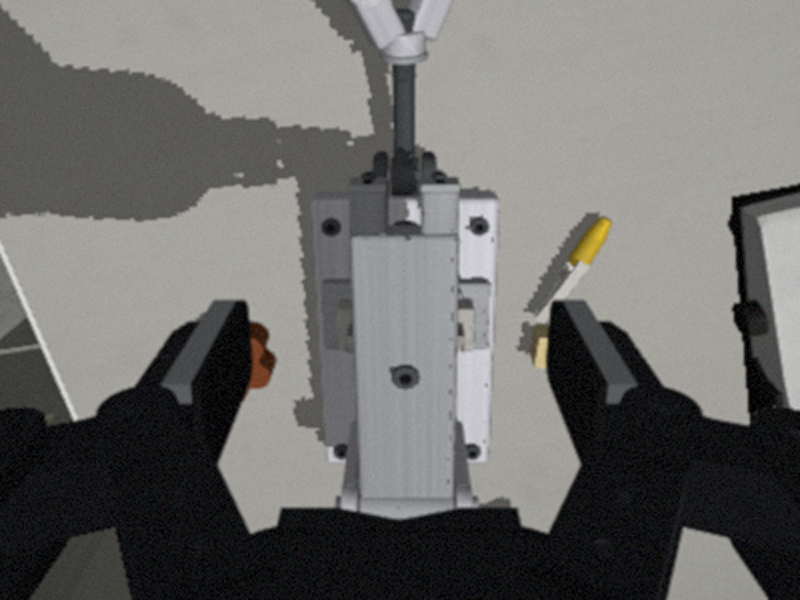

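The eyebolt is folded right out (nut at the top, (405,30) in the crop) and the fork's slot is empty. The strap spans columns 355–458 at the nose, between the open fingers. Going down to pinch the nose.

Request:
{"op": "play_rows", "data": {"travel": [[-0.012,0.003,0.05],[0,0,0.06],[0,0,0.06],[0,0,0.03],[0,0,0],[0,0,0]], "yaw": [0,0,0,0,0,0], "hand": [0.8,0.8,0.8,0.8,0.8,0.8]}}

```text
clock: 13.78
position: [0.5128, -0.1795, 0.0499]
orientation: [0.298, 3.115, -0.021]
wrist_force: [-0.6, 0.2, 0.5]
opening: 0.0684
```

```bash
python3 -c "
from h import *
st()"
```

```text
t 13.775 jigx,y(mm) 3.531522076916325 -0.8909119457218343 z 0.04994315809934502 yaw 2.950637973662215 turned 2.742137973662215 Fjig -0.6081250635027102 0.12792765401885114 0.5105272467441049 Tz -0.035179572915810246 open 0.0684456009907006 q7 1.0385610206368194
tool units for 1mm out (-X): [ 0.002  0.    -0.   ] tilt [ 0.0105 -0.0143 -0.9998]
```

Request:
{"op": "play_rows", "data": {"travel": [[0,0.002,0.008],[0,0,0],[0,0,0],[0,0,0],[0,0,0]], "yaw": [0,0,0,0,0], "hand": [0.6,0.4,0.2,0.2,0.2], "grip_force": 50}}

```text
clock: 14.4
position: [0.5136, -0.1796, 0.0474]
orientation: [0.298, 3.113, -0.024]
wrist_force: [-0.4, 0.3, -1.8]
opening: 0.0386
```

```bash
python3 -c "
from h import *
st()
r=.1415
for t in np.arange(0.1,1.11,.1):
  print(round(t,1), 'd -x', 1e3*r*(1-np.cos(t)),'z',1e3*r*np.sin(t))"
```

```text
t 14.4 jigx,y(mm) 4.295120393456084 -0.7568339125223816 z 0.04738922280325372 yaw 2.9506096914809135 turned 2.7421096914809135 Fjig -0.4914906254485893 0.2309078516441499 -1.750065086120176 Tz 0.10778719386160865 open 0.038569316116466856 q7 1.0323296500364247
tool units for 1mm out (-X): [ 0.002  0.    -0.   ] tilt [ 0.0125 -0.0164 -0.9998]
0.1 d -x 0.7069106131593463 z 14.126428455526185
0.2 d -x 2.8205792354643098 z 28.111710307501163
0.3 d -x 6.319886788726754 z 41.81610924257955
0.4 d -x 11.169869348591758 z 55.10269543667405
0.5 d -x 17.322067492512254 z 67.83871371249472
0.6 d -x 24.715010490280516 z 79.8969099853975
0.7 d -x 33.27483049924489 z 91.1568027441333
0.8 d -x 42.9160006273761 z 101.50588686228248
0.9 d -x 53.54218948970099 z 110.8407577122889
1.0 d -x 65.04722371965822 z 119.06814435031735
1.1 d -x 77.31614881828082 z 126.10584144869311
```

Request:
{"op": "play_rows", "data": {"travel": [[-0.001,0,-0.028],[-0.004,0,-0.028],[-0.007,0,-0.0275],[-0.01,0,-0.0265]], "yaw": [0,0,0,0], "hand": [0.2,0.2,0.2,0.2]}}

```text
clock: 14.9
position: [0.5255, -0.1816, 0.1041]
orientation: [0.298, 3.111, -0.021]
wrist_force: [6.6, -2.9, -13.6]
opening: 0.0383
```

```bash
python3 -c "
from h import *
st()"
```

```text
t 14.9 jigx,y(mm) 16.350269759538378 -0.5197988598154852 z 0.10413005832308654 yaw 2.950765039636298 turned 2.742265039636298 Fjig 7.002246613607053 -1.5489962864518148 -13.56176585437167 Tz 0.15475753571458536 open 0.038286350881609164 q7 1.1059723554587646
tool units for 1mm out (-X): [ 0.002  0.    -0.   ] tilt [ 0.0153 -0.0153 -0.9998]
```

Request:
{"op": "play_rows", "data": {"travel": [[-0.012,0,-0.0255],[-0.015,0,-0.024],[-0.017,0,-0.0225],[-0.019,0,-0.0205]], "yaw": [0,0,0,0], "hand": [0.2,0.2,0.2,0.2]}}

```text
clock: 15.4
position: [0.5573, -0.1875, 0.1516]
orientation: [0.296, 3.108, -0.017]
wrist_force: [8.5, -1.7, -18.9]
opening: 0.0383
```

```bash
python3 -c "
from h import *
st()"
```

```text
t 15.4 jigx,y(mm) 48.748670677551694 -0.18068619075861037 z 0.15158179573263325 yaw 2.9515718051544217 turned 2.743071805154422 Fjig 8.669788079660623 -0.08390431187937875 -18.879385294549902 Tz 0.26648748236663794 open 0.038322844057902594 q7 1.1619714693906769
tool units for 1mm out (-X): [ 0.002  0.    -0.   ] tilt [ 0.0185 -0.0124 -0.9998]
```

Request:
{"op": "play_rows", "data": {"travel": [[-0.021,0,-0.0185],[-0.023,0,-0.0165],[-0.0245,0,-0.014],[0,0,0]], "yaw": [0,0,0,0], "hand": [0.2,0.2,0.2,0.2]}}

```text
clock: 15.9
position: [0.5887, -0.1932, 0.1745]
orientation: [0.298, 3.116, -0.011]
wrist_force: [4.8, -1.6, -9.0]
opening: 0.0388
```

Request:
{"op": "play_rows", "data": {"travel": [[0,0,0],[0,0,0],[0,0,0],[0,0,0],[0,0,-0.08],[0,0,-0.1],[0,0,0],[0,0,0]], "yaw": [0,0,0,0,0,0,0,0], "hand": [0.6,0.8,0.8,0.8,0.8,0.8,0.8,0.8]}}

```text
clock: 16.9
position: [0.5886, -0.1915, 0.2716]
orientation: [0.296, 3.111, -0.015]
wrist_force: [-0.0, 0.4, -0.3]
opening: 0.0685
```

```bash
python3 -c "
from h import *
st()
c=cam('wrist');w=manip.snapshot('wrist');s=manip.snapshot('side')
cv2.imwrite('pics/w7.png',w[:,:,::-1]);cv2.imwrite('pics/s7.png',s[:,:,::-1])
a=cv2.resize(w[:,:,::-1],(480,360));b=cv2.resize(s[90:210,240:346,::-1],(318,360),interpolation=cv2.INTER_CUBIC)
cv2.imwrite('pics/v7.png',np.hstack([a,b]))"
```

```text
t 16.9 jigx,y(mm) 80.19096199892059 1.8737363262010707 z 0.27160949706094556 yaw 2.9518695992452306 turned 2.7433695992452307 Fjig -0.1145171786351666 0.33697657337423875 -0.2813955327651952 Tz -0.017506297007691348 open 0.06853461512475759 q7 1.2540216347686626
tool units for 1mm out (-X): [ 0.002  0.    -0.   ] tilt [ 0.0152 -0.0109 -0.9998]
```

View pics/v7.png

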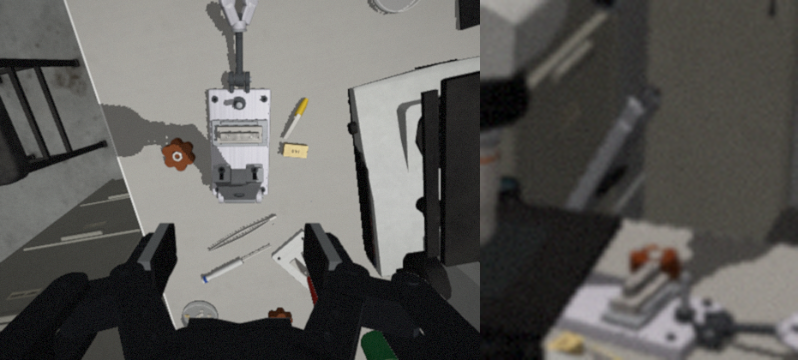

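The side view shows the strap standing up with its tip near (297,122). The wrist view sees it end-on above the hinge, with the eyebolt folded out and the bystanders in place. I'll check the angle numerically, then hand in.

```bash
python3 -c "
from h import *
c=cam('side')
for t in (.8,.95,1.1,1.25):
  p=O+X*(.145-.152*np.cos(t));p[2]=.064+.152*np.sin(t);print(t,proj(c,p))
s=manip.snapshot('side');d=cv2.absdiff(s[:,:,::-1],cv2.imread('pics/s7.png'))[100:200,270:320].max();print('still diff',d)
T0=cv2.imread('pics/top0.png');T1=manip.snapshot('top')[:,:,::-1]
for n,(u,v,r) in dict(gauge=(329,195,9),clip=(327,211,12),knob=(389,206,10)).items():
  print(n,cv2.absdiff(T0,T1)[v-r:v+r,u-r:u+r].mean())
manip.sign_off();st()"
```

```text
0.8 [305.7618 136.1056]
0.95 [299.2865 128.7246]
1.1 [292.0349 122.309 ]
1.25 [284.2114 117.031 ]
still diff 19
gauge 7.961934156378601
clip 7.8813657407407405
knob 21.145
the job is handed in; nothing more can be done
the job is handed in; nothing more can be done
```

The job is handed in at about 17 s of the 72 s allowed; `sign_off` gives no verdict, so the result rests on my own checks.

**What I did**
- **Wing nut:** I gripped the wings and backed the nut off in stages, pulling gently outward to feel for freedom. At 1.22 rad the pull moved the nut about 4 mm against 8 N, so I took it as still caught. At 1.70 rad the nut travelled about 7.5 mm with the tool, so the bolt was free. The wrist force on these pulls reached about 10 N sideways and 13 N downwards.
- **Eyebolt:** I pushed it out from behind with the closed fingers, using about 3.5 N, and it fell out.
- **Strap:** I pinched the nose, lifted it along its arc to about 1.1 rad, let go and moved clear.

**Last checks**
- **Strap:** The gripper path implies about 1.1 rad and the tip in the side view fits 1.0 to 1.1, above the 0.78 needed. Two side pictures a moment apart showed no clear movement; the largest pixel difference was 19, which I put down to noise.
- **Eyebolt and contact:** The wrist view shows the eyebolt folded out. The wrist force was near zero with the gripper clear.
- **Neighbours:** The gauge block and crocodile clip look unchanged. The image difference at the spare knob was larger (21 against 8). I think that is the arm and strap shadow, because the last wrist view shows it beside the jig, but I did not measure its position. The other bystanders were never near the work and were not measured.
- **Weaker measurement:** Triangulating the wing tips from two wrist views disagreed (45 mm and 120 mm), so I used the side and wrist views instead. They gave about 108 mm, close to the expected 110.5 mm.

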